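# Roll a mill jar onto its rollers and bring its bleed screw to the top

## Task

Load the jar mill on the worktop: with closed fingertips pressing on the top of the white jar, which is too wide to grip, roll it along the mill's rubber loading table and over the first black roller, so that it drops into the bed between the two rollers. Then, again by pushing on its top, turn it in place on the rollers until the blue line along its side, and with it the brass bleed screw in its lid, stands at the very top, so that the jar can be vented, and leave it lying there. Come down on it slowly and press gently, never with more than about two kilos, touch the jar only on its upper part, do not lift it, and leave the bottle, the vial and the beaker around the mill undisturbed.

Things in the scene. Friction and masses are not known exactly. Their poses are not given: they have to be found in the camera images.
- mill: Bench jar mill, fixed; blue side plates, light grey drive housing. Origin on the worktop under the middle of its roller bed; +x the rolling direction from loading table to bed, +y along the rollers to the housing. Side plates at y = -66 and 66 mm, 38 mm high, guide the jar. Cross bar at x = 62 mm, 32 mm high. Housing 74 mm high (88 at its knob), from y = 74 mm, x = -83 to 69 mm.
- table (a point): Point on the loading table, at x = -106 mm in the mill's frame: flat black rubber, top 28 mm above the worktop, from x = -170 to -46 mm in the mill's frame, with a lip 12 mm high at its start. On it the jar rolls easily, its axis 73 mm above the worktop, and stays where it is left.
- bed (a point): Where the middle of the jar belongs: the jar lies between the rollers with its axis at x = 0 in the mill's frame, 68.3 mm above the worktop. There it turns in place against the drag of the drive roller, its sleeve by as much as the fingertips travel.
- drive_roller (a joint): Angle of the first black rubber roller: 28 mm diameter, along y, axis at x = -30, z = 17.5 mm in the mill's frame. Stiff: turns only when some 4 N drag on its surface. The jar touches it from x = -50 mm on, must climb 3.5 mm over it (jar axis at z = 76.5 mm when above it) and rolls back to the table if let go before x = -30 mm.
- idler_roller (a joint): Angle of the second black rubber roller: 28 mm diameter, along y, axis at x = 30, z = 17.5 mm in the mill's frame. It turns freely.
- jar: White mill jar, 120 mm long, 0.45 to 0.8 kg, lying across the table. Origin at its centre on its axis; +y along the axis from the steel lid (at -y, towards the robot) to its bottom, as the mill's y; +z from the axis to the blue line, which starts underneath. It rolls on two black rubber rings, 90 mm diameter, 10 mm wide, middles at y = -34 and 40 mm. Bleed screw: brass, in the lid, at z = 30 mm.
- jar_line (a point): Middle of the blue line (7 mm wide, along the jar), on the white sleeve, 43 mm from the axis, 3 mm from the jar's centre towards its bottom. The sleeve, 86 mm diameter, is where the fingers press: between the rings, y = -29 to 35 mm. Fingertips stick to it up to about 0.7 times the pressing force; on the table they travel about twice as far as the jar's axis.
- clear_bottle: Clear glass bottle with black cap, 59 mm diameter, 116 mm high, standing; origin at its underside. Leave alone.
- vial: Vial of orange extract with black cap, 26 mm diameter, 91 mm high, standing; origin at its underside. Leave alone.
- beaker: Glass beaker, 66 mm diameter, 87 mm high, standing; origin at its underside. Leave alone.
Not all that is in view belongs to the job. Leave any green look-alike of the jar alone.

How it is judged:
By the outcome, as a careful person would: the job done as asked, in the order asked, and still so for the second after the job is handed in, with the robot touching nothing.
It also fails if it takes over 58 s, if anything falls off the work surface, if the arm or the gripper's body presses on something with over 40 N, if the wrist force passes 120 N, or if a joint passes its speed limit or range.

## Robot

A 6-joint arm with a two-finger parallel gripper is mounted at the origin on a cart in front of the work surface, level with it; the furniture and walls round the work are solid. World frame = base frame: x ahead of the robot, y to its left, z up, the work surface at z = 0. Lengths are in m, angles in rad, forces in N, time in s.
With the tool pointing down it reaches from about 0.35 to 0.975 m from the base axis. Payload 4.9 kg.
Tool frame: the origin (TCP) lies on the centre line of the jaws, within the pads' length; the fingertips stand 14 mm ahead of it and the grasp point (between the pads) lies 5 mm behind it; x points along the fingers, z is the direction in which the jaws open and shut, and the axes are right-handed (so a half turn about x gives the same grasp; the last joint's range is limited). The gripper opens to 85 mm and grips with 20 to 120 N. Pads are 22 mm wide; open, the fingers measure 114 mm over their backs; the gripper's body (76 mm by 85 mm) begins 54 mm behind the grasp point. The pads swing forward as they close: fully open they stand 13 mm farther back than shut.
Start: joints at [-1.303, 0.053, 1.613, -0, 1.476, -0.119], TCP at [0.236, -0.579, 0.245] pointing down, gripper open.
Joint ranges: [-3.01, 3.01], [-1.01, 2.22], [0.06, 2.58], [-1.02, 4.17], [0.09, 2.62], [-3.14, 3.14]. Speed limits (rad/s): [2.57, 2.57, 3.14, 3.14, 3.14, 3.14].

## Interface

Orientations are given as a rotation vector (axis times angle).
In Python, from station import ctrl gives the robot as it stands.
- The arm moves only by the tool move_arm, never from a script. Its argument "increments" is a list that holds one entry, the list of rows, each a list of 4 numbers: the shift along the tool's x, y, z in units of 25 cm (1.0 is 25 cm), then the turn about the tool's x in units of 90 degrees (1.0 is 90 degrees). A call has 1 to 20 rows; each row shifts and turns the commanded pose from where the row before left it, along the tool's axes as they then stand; what a row does not reach is not made up. A row lasts 1/12 s, in which the tool goes at most 41.7 mm and 7.16 degrees, less where a joint would pass 70% of its speed; a pose out of reach is approached as far as the arm can. A call with a number of a shift or a turn outside -1 to 1 is refused whole. A call with a gripper value outside its range is refused whole. "gripper" is the closure, from 0 (fully open) to 1 (shut), set as the call begins (left out, the last holds). The fingers move at their own pace and stop on an object; "squeeze" is the grip in N (left out, the last holds). Time passes only in rows, so rows that do not move let the fingers close. It gives the time, the measured TCP pose, the force and the opening at its end, in the units of the state.
- ctrl.get_obs(): the state, without advancing time (a new reading comes with each control period).
- ctrl.get_image(name): name is "scene" or "top" or "wrist"; returns a dict with "pixels" (420x560x3 uint8, red, green, blue), "depth" (420x560 float32, m along the optical axis (not along the pixel's ray), 0 where there is no reading), "K" (3x3 intrinsics, pixels), "extrinsics" (4x4, takes a point from camera to world coordinates); the wrist camera has in their place "tool_from_camera" (4x4, takes a point from camera to tool coordinates, whose origin is the TCP and whose axes are the tool frame's). Camera axes: x right, y up, looking along -z (the intrinsics and any distortion apply to the point x, -y, -z); pixel columns grow to the right and rows downward; lengths in m; the calibration is good to about 2 mm. A picture is of the moment at which its call begins: read the wrist's pose just before it.
- ctrl.finish_job(): hands the job in, once; it reports no verdict.
Trained networks look in the newest picture that a camera, given by its name, has taken for a name from the list of things; names that differ only in an ending like _2 or _b are one class to them, and where a whole thing is asked for, a point or a joint stands for the part that bears it (a point fixed in the world has none). Each returns a list of dicts, best first, with "score" (0 to 1); they miss things now and then, are a little off and sometimes report something else, mostly with a low value. They report only what shows in the picture. A call takes as long as a camera call. They do not tell look-alikes from the thing itself.
- ctrl.trace(camera, target): "region" (420x560 bool, what is visible of it) and "pixel" ([row, column] in pixels, amid what is visible of it).
The state is a dict: "t": time; "q": joint angles; "dq": joint speeds; "effort": joint torques, N m; "tool_pos": TCP position; "tool_rot": TCP orientation; "contact_force": force on the tool from outside, world axes, zero at the start; "wrist_torque": the same for the moment, N m; "opening": finger opening in m.
Only numpy, scipy, OpenCV 4.12 (cv2) and the standard library are available. Lean on these libraries where they do the work, as an engineer would, in place of code of your own. Each camera call takes 0.05 s, during which the arm holds its last target. There are 200 camera calls.

## Working session

There is one attempt and no reset: what is moved stays moved. The work goes in short steps, Python scripts to look and compute and a tool call to move; the robot and the scene stay as the last step left them, time stands still between calls to the robot, and variables do not carry over. Pictures are saved under pics/ and viewed, about 8 in all and at most 12, crops included, and the job is handed in when it is done.

Besides the shell and the picture viewer there is one more tool, called after ">>>" in YAML: its name, and indented under it one key for each argument. move_arm: Moves the arm, as the interface text tells. Shifts and turns lie within -1 to 1; 1 stands for 25 cm of shift or 90 degrees of turn. Its arguments: {"type":"object","properties":{"increments":{"type":"array","items":{"type":"array","items":{"type":"array","items":{"type":"number","minimum":-1,"maximum":1}}}},"gripper":{"type":"number"},"squeeze":{"type":"number"}},"required":["increments"]}

```bash
mkdir -p pics; cat > h.py <<'E'
import numpy as np, cv2
from station import ctrl
from scipy.spatial.transform import Rotation as R
def save(im,n,crop=None,s=1):
    p=im["pixels"][:,:,::-1]
    if crop: p=p[crop[0]:crop[1],crop[2]:crop[3]]
    cv2.imwrite("pics/"+n,cv2.resize(p,None,fx=s,fy=s))
def ext(im,o=None):
    if "extrinsics" in im: return np.array(im["extrinsics"])
    T=np.eye(4);T[:3,:3]=R.from_rotvec(o["tool_rot"]).as_matrix();T[:3,3]=o["tool_pos"]
    return T@np.array(im["tool_from_camera"])
def cloud(im,o=None):
    K=im["K"];d=im["depth"];v,u=np.mgrid[:420,:560]
    P=np.stack([(u-K[0][2])/K[0][0]*d,-(v-K[1][2])/K[1][1]*d,-d],-1)
    T=ext(im,o);return P@T[:3,:3].T+T[:3,3]
E
python3 - <<'E'
from h import *
o=ctrl.get_obs();print(o)
ims={}
for c in("scene","top"):
    im=ctrl.get_image(c);P=cloud(im);ims[c]=im
    for t in("mill","jar","jar_line","drive_roller","idler_roller","clear_bottle","vial","beaker"):
        for r in ctrl.trace(c,t)[:3]:
            m=r["region"]&(im["depth"]>0);q=P[m]
            if len(q): print(c,t,round(r["score"],2),np.round(r["pixel"]),m.sum(),np.round(np.percentile(q,[3,50,97],axis=0),3).tolist())
a=np.hstack([ims["scene"]["pixels"],ims["top"]["pixels"]])[:,:,::-1]
cv2.imwrite("pics/a.png",cv2.resize(ims["scene"]["pixels"][:,:,::-1],(784,588)));cv2.imwrite("pics/b.png",cv2.resize(ims["top"]["pixels"][:,:,::-1],(784,588)))
E
```

```text
{'t': 0.0, 'q': array([-1.30299245e+00,  5.33462474e-02,  1.61428023e+00,  6.08121514e-06,
        1.47597686e+00, -1.18977565e-01]), 'dq': array([ 0.00131466,  0.00241188,  0.00049229,  0.00050203, -0.00013889,
        0.00111465]), 'effort': array([-1.41855417e-04, -3.93679225e+01, -3.70176709e+01, -2.23039278e-04,
        6.91436377e-03,  4.92748967e-06]), 'tool_pos': array([ 0.23561563, -0.57825818,  0.24407778]), 'tool_rot': array([ 0.92103249,  1.36927007, -0.91886178]), 'contact_force': array([ 0.1484381 , -0.21818998,  0.37250441]), 'wrist_torque': array([ 0.0198606 , -0.0009877 , -0.04758626]), 'opening': 0.08559026832249259}
scene mill 0.81 [208. 289.] 4329 [[0.473, -0.075, 0.003], [0.568, 0.008, 0.032], [0.672, 0.169, 0.078]]
scene jar 0.72 [311. 181.] 2053 [[0.482, 0.37, 0.039], [0.506, 0.428, 0.081], [0.553, 0.481, 0.091]]
scene jar 0.67 [213. 266.] 1716 [[0.5, 0.077, 0.051], [0.545, 0.124, 0.105], [0.617, 0.153, 0.119]]
scene jar_line 0.83 [310. 184.] 2131 [[0.482, 0.369, 0.004], [0.507, 0.426, 0.08], [0.563, 0.481, 0.091]]
scene jar_line 0.8 [210. 265.] 1756 [[0.5, 0.0
[... 941 characters left out ...]
5 [[0.546, 0.068, 0.075], [0.584, 0.108, 0.109], [0.622, 0.149, 0.119]]
top jar 0.58 [204. 167.] 262 [[0.392, 0.178, -0.001], [0.559, 0.43, 0.074], [0.582, 0.476, 0.98]]
top jar_line 0.5 [203. 165.] 222 [[0.549, 0.377, 0.056], [0.558, 0.434, 0.075], [0.575, 0.477, 0.087]]
top drive_roller 0.64 [199. 298.] 184 [[0.475, 0.005, -0.0], [0.587, 0.021, 0.028], [0.615, 0.043, 0.516]]
top idler_roller 0.68 [202. 318.] 145 [[0.559, -0.054, 0.017], [0.584, -0.038, 0.028], [0.608, -0.026, 0.036]]
top clear_bottle 0.56 [152. 218.] 402 [[0.71, 0.246, 0.004], [0.727, 0.269, 0.085], [0.758, 0.301, 0.118]]
top beaker 0.45 [240. 387.] 111 [[0.366, -0.274, 0.0], [0.456, -0.249, 0.037], [0.466, -0.053, 0.957]]
```

View pics/a.png

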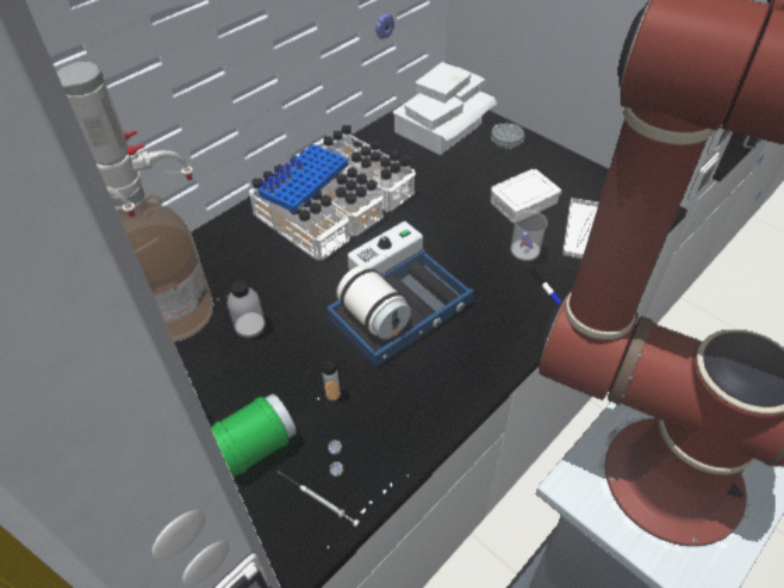

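View pics/b.png

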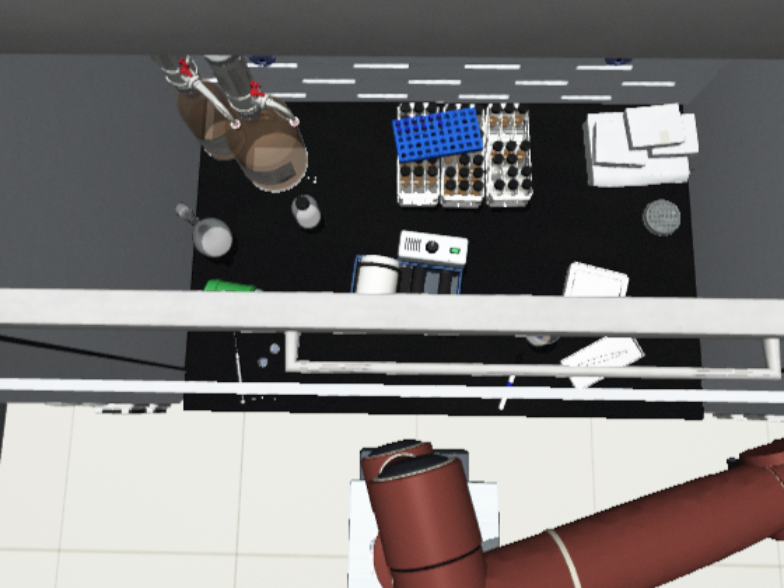

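The white jar lies on the mill table, at a.png (373,302), which is scene pixel (213,266). The only look-alike is the green jar at a.png (255,432), so I choose the white one. I'll check it up close from the wrist.

```bash
python3 - <<'E'
from h import *
o=ctrl.get_obs();M=R.from_rotvec(o["tool_rot"]).as_matrix();print(np.round(M,3))
im=ctrl.get_image("wrist");print(np.round(im["tool_from_camera"],3),im["K"])
im=ctrl.get_image("scene");P=cloud(im);r=ctrl.trace("scene","mill")[0];p=P[r["region"]&(im["depth"]>0)]
rgb=im["pixels"][r["region"]&(im["depth"]>0)].astype(int)
b=p[(rgb[:,2]>rgb[:,0]+25)];print(len(b),cv2.minAreaRect(b[:,:2].astype(np.float32)))
h=p[p[:,2]>.068];print(len(h),cv2.minAreaRect(h[:,:2].astype(np.float32)))
for t in("drive_roller","idler_roller"):
    q=P[ctrl.trace("scene",t)[0]["region"]&(im["depth"]>0)];l=cv2.fitLine(q[:,:2].astype(np.float32),cv2.DIST_HUBER,0,.01,.01).ravel();print(t,l,np.degrees(np.arctan2(l[1],l[0])))
E
```

```text
[[ 0.     0.926  0.377]
 [ 0.     0.377 -0.926]
 [-1.     0.    -0.   ]]
[[ 0.001  0.276 -0.961 -0.127]
 [-0.001  0.961  0.276  0.071]
 [ 1.     0.001  0.001 -0.   ]
 [ 0.     0.     0.     1.   ]] [[295.20312345   0.         278.10860213]
 [  0.         295.20312345 214.34949353]
 [  0.           0.           1.        ]]
1273 ((0.565997838973999, 0.03550653159618378), (0.2651785612106323, 0.18075205385684967), 82.72904968261719)
838 ((0.6212078332901001, -0.006216786801815033), (0.1578230857849121, 0.1233067736029625), 85.96914672851562)
drive_roller [ 0.9891674  -0.1467918   0.5499464   0.02415481] -8.441053
idler_roller [ 0.99416417 -0.10787781  0.53968155 -0.03009149] -6.1929955
```

>>> move_arm:
  increments:
    - [[-0.012,0.05,-0.045,0],[-0.012,0.105,-0.0933,0],[-0.012,0.105,-0.0933,0],[-0.012,0.105,-0.0933,0],[-0.012,0.105,-0.0933,0],[-0.012,0.105,-0.0933,0],[-0.012,0.105,-0.0933,0],[-0.012,0.105,-0.0933,0],[-0.012,0.105,-0.0933,0],[-0.012,0.105,-0.0933,0],[-0.012,0.105,-0.0933,0],[-0.012,0.105,-0.0933,0],[-0.012,0.105,-0.0933,0],[-0.012,0.105,-0.0933,0],[-0.012,0.105,-0.0933,0],[-0.012,0.105,-0.0933,0],[-0.012,0.105,-0.0933,0],[-0.012,0.105,-0.0933,0],[-0.012,0.105,-0.0933,0],[-0.012,0.105,-0.0933,0]]
  gripper: 1
  squeeze: 50

```text
t: 2.82
tool_pos: [0.5383, 0.0368, 0.3057]
tool_rot: [0.92, 1.367, -0.919]
contact_force: [0.1, -0.3, 0.7]
opening: 0.0
```

>>> move_arm:
  increments:
    - [[0,0,0,-0.06],[0,0,0,-0.07],[0,0,0,-0.07],[0,0,0,-0.07],[0,0,0,-0.07],[0,0,0,-0.07],[0,0,0,-0.07],[0,0,0,-0.07],[0,0,0,-0.07],[0,0,0,-0.06],[0,0,0,0],[0,0,0,0]]

```text
t: 3.82
tool_pos: [0.5378, 0.0349, 0.3054]
tool_rot: [0.093, 1.569, -0.093]
contact_force: [0.7, 0.3, 0.3]
opening: 0.0001
```

```bash
python3 - <<'E'
from h import *
o=ctrl.get_obs();print(o["t"],o["tool_pos"],o["q"],o["contact_force"],o["opening"]);M=R.from_rotvec(o["tool_rot"]).as_matrix();print(np.round(M,3))
im=ctrl.get_image("wrist");P=cloud(im,o);save(im,"w1.png",s=1.4);np.savez("w1.npz",P=P,rgb=im["pixels"],d=im["depth"])
for t in("mill","jar","jar_line","drive_roller","idler_roller","vial"):
    for r in ctrl.trace("wrist",t)[:2]:
        m=r["region"]&(im["depth"]>0);q=P[m]
        if len(q):
            l=cv2.fitLine(q[:,:2].astype(np.float32),cv2.DIST_HUBER,0,.01,.01).ravel()
            print(t,round(r["score"],2),np.round(r["pixel"]),m.sum(),np.round(np.percentile(q,[2,50,98],axis=0),3).tolist(),np.degrees(np.arctan(l[1]/l[0])))
E
```

```text
3.8167 [0.53781757 0.03491049 0.30536869] [-7.33104467e-02 -1.82763481e-01  1.73837761e+00  3.41371237e-05
  1.58586321e+00  4.49899058e-02] [0.69327197 0.3360641  0.26503581] 0.00011460413170732632
[[ 0.     0.118  0.993]
 [ 0.     0.993 -0.118]
 [-1.     0.     0.   ]]
mill 0.6 [203. 316.] 17036 [[0.479, -0.075, 0.0], [0.59, 0.002, 0.03], [0.678, 0.165, 0.077]] -24.008635
jar 0.9 [122. 295.] 8491 [[0.505, 0.068, 0.084], [0.563, 0.11, 0.109], [0.619, 0.148, 0.116]] -6.57766
jar_line 0.92 [122. 294.] 8502 [[0.505, 0.067, 0.084], [0.563, 0.11, 0.109], [0.619, 0.149, 0.116]] -7.073723
drive_roller 0.92 [188. 290.] 1726 [[0.491, 0.008, 0.016], [0.552, 0.025, 0.028], [0.613, 0.04, 0.031]] -6.69762
drive_roller 0.35 [204. 316.] 16836 [[0.479, -0.075, 0.0], [0.591, 0.001, 0.03], [0.678, 0.165, 0.077]] -36.105328
idler_roller 0.85 [227. 288.] 1602 [[0.485, -0.051, 0.014], [0.544, -0.034, 0.027], [0.605, -0.019, 0.03]] -6.034487
idler_roller 0.52 [188. 287.] 1618 [[0.491, 0.009, 0.016], [0.551, 0.025, 0.028], [0.612, 0.04, 0.031]] -6.634437
vial 0.47 [  8. 235.] 192 [[0.501, 0.254, 0.003], [0.511, 0.255, 0.019], [0.522, 0.262, 0.036]] 10.430642
```

View pics/w1.png

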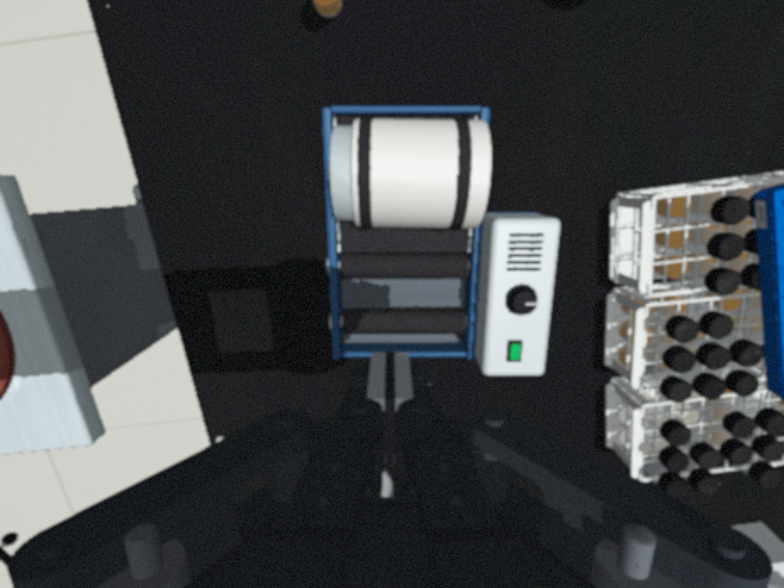

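The wrist view confirms the white jar on the table, centred at w1 (415,172). The rollers are at (405,263) and (405,320), and the housing is to the right at (520,295). Next I'll fit its pose.

```bash
python3 - <<'E'
from h import *
from scipy.optimize import least_squares
z=np.load("w1.npz");P=z["P"];rgb=z["rgb"].astype(int);ok=(z["d"]>0)
m=ok&(P[...,0]>.5)&(P[...,0]<.63)&(P[...,1]>.05)&(P[...,1]<.17)&(P[...,2]>.09)&(rgb.min(-1)>130)
q=P[m];q=q[(q[:,0]>.535)&(q[:,0]<.595)]
f=lambda p:np.hypot((q[:,1]-p[0]-p[1]*(q[:,0]-.56))*np.cos(np.arctan(p[1])),q[:,2]-p[2])-.043
s=least_squares(f,[.11,-.1,.073],loss="soft_l1",f_scale=.001);print(len(q),s.x,np.degrees(np.arctan(s.x[1])),np.abs(s.fun).mean())
j=P[ok&(P[...,1]>.05)&(P[...,1]<.17)&(P[...,2]>.085)&(P[...,0]<.66)]
# blue frame: side plates
b=ok&(rgb[...,2]>rgb[...,0]+30)&(P[...,2]>.02)&(P[...,2]<.045)&(P[...,0]<.66)&(P[...,0]>.4)
for yaw in(-6.0,-6.4,-6.8):
    a=np.radians(yaw);ey=np.array([np.cos(a),np.sin(a)]);ex=np.array([np.sin(a),-np.cos(a)])
    B=P[b][:,:2];J=j[:,:2]
    print(yaw,"blue y",np.percentile(B@ey,[1,5,95,99]),"blue x",np.percentile(B@ex,[1,3,97,99]),"jar y",np.percentile(J@ey,[1,99]))
    for t,c in(("dr",(.008,.042)),("id",(-.052,-.018))):
        r=P[ok&(P[...,1]>c[0])&(P[...,1]<c[1])&(P[...,0]>.5)&(P[...,0]<.6)&(P[...,2]>.026)&(P[...,2]<.04)]
        print(t,len(r),np.percentile(r[:,:2]@ex,[5,50,95]))
    h=P[ok&(P[...,2]>.068)&(P[...,2]<.078)&(P[...,0]>.6)&(P[...,0]<.7)&(P[...,1]>-.12)&(P[...,1]<.07)]
    print("hous x",np.percentile(h[:,:2]@ex,[1,99]),"y",np.percentile(h[:,:2]@ey,[1,99]))
E
```

```text
4095 [ 0.1090268  -0.1309348   0.07100732] -7.459576053826594 0.000515589732288552
-6.0 blue y [0.47225551 0.47371918 0.61687854 0.61887864] blue x [-0.22510963 -0.22438857  0.01388879  0.01512019] jar y [0.47292939 0.60286602]
dr 1059 [-0.09865792 -0.08133031 -0.07150295]
id 813 [-0.0281045  -0.02025159 -0.01142441]
hous x [-0.12812704  0.01581174] y [0.62128653 0.67807398]
-6.4 blue y [0.47195108 0.4729305  0.61631086 0.61794241] blue x [-0.22867363 -0.22825954  0.00996609  0.01120477] jar y [0.47219071 0.6017119 ]
dr 1059 [-0.10249982 -0.08501599 -0.07560875]
id 813 [-0.03170594 -0.02425698 -0.01503473]
hous x [-0.13270725  0.01116102] y [0.62093811 0.67749541]
-6.8 blue y [0.47113351 0.47209761 0.61568651 0.61712853] blue x [-0.23233757 -0.23221143  0.00595287  0.00728584] jar y [0.47142901 0.6005167 ]
dr 1059 [-0.106419   -0.08877306 -0.07952437]
id 813 [-0.0354009  -0.02822901 -0.01868245]
hous x [-0.137256    0.00656119] y [0.62048419 0.6769766 ]
```

```bash
cat >> h.py <<'E'
a=np.radians(-6.8);ey=np.array([np.cos(a),np.sin(a)]);ex=np.array([np.sin(a),-np.cos(a)]);O=np.array([-.0585,.545])
def mill(p): p=np.asarray(p);return np.stack([p[...,:2]@ex-O[0],p[...,:2]@ey-O[1],p[...,2]],-1)
E
python3 - <<'E'
from h import *
z=np.load("w1.npz");P=mill(z["P"]);rgb=z["rgb"].astype(int)
m=(abs(P[...,0]+.116)<.012)&(P[...,2]>.1)&(abs(P[...,1])<.1)
y=P[m][:,1];g=rgb[m].mean(-1)
for k in np.arange(-.075,.07,.004):
    w=(y>=k)&(y<k+.004)
    if w.any():print(round(k,3),int(g[w].mean()),end=" | ")
print(mill(ctrl.get_obs()["tool_pos"]))
E
```

```text
-0.063 149 | -0.059 200 | -0.055 206 | -0.051 208 | -0.047 197 | -0.043 220 | -0.039 89 | -0.035 53 | -0.031 181 | -0.027 238 | -0.023 237 | -0.019 238 | -0.015 91 | -0.011 238 | -0.007 238 | -0.003 238 | 0.001 239 | 0.005 239 | 0.009 239 | 0.013 239 | 0.017 239 | 0.021 239 | 0.025 239 | 0.029 240 | 0.033 159 | 0.037 51 | 0.041 95 | 0.045 233 | 0.049 240 | 0.053 240 | 0.057 217 | [-0.03981534 -0.01510457  0.30530114]
```

>>> move_arm:
  increments:
    - [[0,0.06,0.014,0],[0,0.12,0.02,0],[0,0.12,0.02,0],[0,0.077,0.014,0],[0.08,0,0,0],[0.13,0,0,0],[0.13,0,0,0],[0.13,0,0,0],[0.1,0,0,0],[0.05,0,0,0],[0.04,0,0,0],[0,0,0,0],[0,0,0,0],[0,0,0,0]]

```text
t: 5.33
tool_pos: [0.5671, 0.1267, 0.1426]
tool_rot: [0.091, 1.565, -0.091]
contact_force: [0.4, 0.2, 0.8]
opening: -0.0001
```

```bash
python3 - <<'E'
from h import *
o=ctrl.get_obs();print(o["t"],mill(o["tool_pos"]),o["contact_force"])
im=ctrl.get_image("wrist");save(im,"w2.png",s=1.4)
E
```

```text
5.3333 [-0.13442825  0.00307259  0.14264495] [0.35258265 0.19754376 0.76623926]
```

View pics/w2.png

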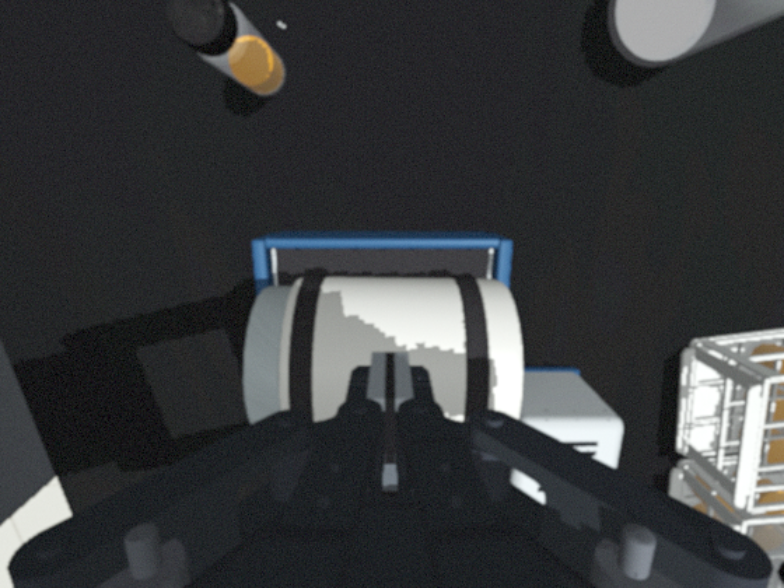

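Fingertips at w2 (390,375) are centred between the rings at (310) and (475). Now I lower slowly.

>>> move_arm:
  increments:
    - [[0.01,0,0,0],[0.01,0,0,0],[0.006,0,0,0],[0.004,0,0,0],[0.002,0,0,0],[0,0,0,0],[0,0,0,0],[0,0,0,0]]

```text
t: 6.05
tool_pos: [0.5656, 0.1266, 0.1323]
tool_rot: [0.091, 1.569, -0.091]
contact_force: [-0.4, -0.4, 0.6]
opening: 0.0002
```

>>> move_arm:
  increments:
    - [[0.002,0,0,0],[0.002,0,0,0],[0.002,0,0,0],[0.002,0,0,0],[0,0,0,0],[0,0,0,0]]

```text
t: 6.55
tool_pos: [0.5655, 0.1266, 0.1302]
tool_rot: [0.091, 1.569, -0.091]
contact_force: [0.6, -0.9, -0.2]
opening: 0.0
```

>>> move_arm:
  increments:
    - [[0.002,0,0,0],[0.002,0,0,0],[0.002,0,0,0],[0,0,0,0],[0,0,0,0]]

```text
t: 6.97
tool_pos: [0.5656, 0.1265, 0.1287]
tool_rot: [0.091, 1.569, -0.091]
contact_force: [0.2, -0.2, 0.5]
opening: -0.0004
```

>>> move_arm:
  increments:
    - [[0.002,0,0,0],[0.002,0,0,0],[0,0,0,0]]

```text
t: 7.22
tool_pos: [0.5658, 0.1267, 0.1284]
tool_rot: [0.091, 1.568, -0.091]
contact_force: [-1.3, 1.0, 2.9]
opening: -0.0001
```

>>> move_arm:
  increments:
    - [[0.002,0,0,0],[0.002,0,0,0],[0,0,0,0]]

```text
t: 7.47
tool_pos: [0.566, 0.127, 0.1281]
tool_rot: [0.092, 1.568, -0.09]
contact_force: [-2.1, 1.5, 6.5]
opening: -0.0002
```

>>> move_arm:
  increments:
    - [[0.002,0,0,0],[0,0,0,0],[0,0,0,0]]

```text
t: 7.72
tool_pos: [0.566, 0.1271, 0.128]
tool_rot: [0.092, 1.568, -0.09]
contact_force: [-4.5, 1.3, 9.0]
opening: -0.0002
```

>>> move_arm:
  increments:
    - [[-0.0018,-0.008,0,0],[-0.0016,-0.016,0,0],[-0.0012,-0.016,0,0],[-0.001,-0.016,0,0],[-0.0006,-0.016,0,0],[-0.0003,-0.016,0,0],[0,-0.008,0,0],[0,0,0,0]]

```text
t: 8.38
tool_pos: [0.5629, 0.1026, 0.1298]
tool_rot: [0.091, 1.569, -0.091]
contact_force: [-4.7, 0.9, 10.7]
opening: -0.0001
```

```bash
cat >> h.py <<'E'
def scan(name="wrist",band=(-.025,.03)):
    from scipy.optimize import least_squares
    o=ctrl.get_obs();im=ctrl.get_image(name);P=mill(cloud(im,o));rgb=im["pixels"].astype(int)
    rs=ctrl.trace(name,"jar")
    m=None
    for r in rs:
        mm=r["region"]&(im["depth"]>0)
        if mm.any() and abs(np.median(P[mm][:,1]))<.05: m=mm;break
    if m is None: print("no jar");return im,P,None
    m=m&(P[...,1]>band[0])&(P[...,1]<band[1])&(P[...,2]>.07)&(rgb.min(-1)>70)
    q=P[m];s=least_squares(lambda p:np.hypot(q[:,0]-p[0],q[:,2]-p[1])-.043,[np.median(q[:,0]),.072],loss="soft_l1",f_scale=.001)
    print("t",o["t"],"tcp",np.round(mill(o["tool_pos"])*1e3,1),"F",np.round(o["contact_force"],1),"jar X,z mm",np.round(s.x*1e3,1),len(q),np.abs(s.fun).mean())
    return im,P,s.x
E
python3 -c "
from h import *
scan()"
```

```text
t 8.3833 tcp [-110.     1.8  129.8] F [-4.7  0.9 10.7] jar X,z mm [-103.3   70.9] 8510 0.0004975004483210963
```

>>> move_arm:
  increments:
    - [[-0.001,-0.01,0,0],[0,-0.016,0,0],[0,-0.018,0,0],[0,-0.018,0,0],[0,-0.018,0,0],[0,-0.018,0,0],[0,-0.018,0,0],[0,-0.016,0,0],[0.0005,-0.012,0,0],[0.001,-0.012,0,0],[0.001,-0.008,0,0],[0,0,0,0]]

```text
t: 9.48
tool_pos: [0.5578, 0.0617, 0.1293]
tool_rot: [0.091, 1.57, -0.091]
contact_force: [-6.6, 0.1, 10.5]
opening: 0.0001
```

```bash
python3 -c "
from h import *
scan()"
```

```text
t 9.4833 tcp [-68.8   1.6 129.3] F [-6.6  0.1 10.5] jar X,z mm [-82.1  70.9] 11927 0.0004272232919708922
```

>>> move_arm:
  increments:
    - [[-0.012,0,0,0],[-0.014,0,0,0],[0,0.04,0,0],[0,0.05,0,0],[0,0.032,0,0],[0.006,0,0,0],[0.006,0,0,0],[0.003,0,0,0],[0.002,0,0,0],[0.002,0,0,0],[0.002,0,0,0],[0.002,0,0,0],[0.001,0,0,0],[0,0,0,0],[0,0,0,0]]

```text
t: 10.83
tool_pos: [0.5617, 0.0923, 0.1286]
tool_rot: [0.091, 1.569, -0.091]
contact_force: [-2.0, 0.3, 4.5]
opening: 0.0001
```

>>> move_arm:
  increments:
    - [[0.002,0,0,0],[0.0005,0,0,0],[-0.0012,-0.008,0,0],[-0.0014,-0.016,0,0],[-0.0011,-0.016,0,0],[-0.0008,-0.016,0,0],[-0.0004,-0.016,0,0],[-0.0002,-0.016,0,0],[0,-0.016,0,0],[0,-0.016,0,0],[0,-0.016,0,0],[0,-0.016,0,0],[0,-0.016,0,0],[0,-0.016,0,0],[0,-0.016,0,0],[0,-0.008,0,0],[0,0,0,0]]

```text
t: 12.25
tool_pos: [0.5554, 0.0403, 0.1298]
tool_rot: [0.091, 1.57, -0.091]
contact_force: [-5.5, 1.1, 9.1]
opening: 0.0003
```

```bash
python3 -c "
from h import *
scan()"
```

```text
t 12.25 tcp [-47.2   1.7 129.8] F [-5.5  1.1  9.1] jar X,z mm [-55.5  70.9] 11080 0.0004359648478271606
```

>>> move_arm:
  increments:
    - [[-0.012,0,0,0],[-0.014,0,0,0],[0,0.04,0,0],[0,0.05,0,0],[0,0.031,0,0],[0.008,0,0,0],[0.008,0,0,0],[0.004,0,0,0],[0.003,0,0,0],[0.002,0,0,0],[0.002,0,0,0],[0.002,0,0,0],[0.001,0,0,0],[0,0,0,0],[0,0,0,0]]

```text
t: 13.6
tool_pos: [0.5592, 0.0706, 0.1278]
tool_rot: [0.091, 1.569, -0.091]
contact_force: [-0.2, -0.2, 0.2]
opening: -0.0001
```

>>> move_arm:
  increments:
    - [[0.002,0,0,0],[0.002,0,0,0],[0.002,0,0,0],[0,0,0,0],[0,0,0,0]]

```text
t: 14.02
tool_pos: [0.5594, 0.0709, 0.127]
tool_rot: [0.091, 1.568, -0.091]
contact_force: [-1.3, 1.7, 4.7]
opening: 0.0001
```

>>> move_arm:
  increments:
    - [[0.002,0,0,0],[0.001,0,0,0],[-0.002,-0.011,0,0],[-0.002,-0.011,0,0],[-0.0015,-0.011,0,0],[-0.0013,-0.011,0,0],[-0.002,-0.01,0,0],[-0.003,-0.01,0,0],[-0.002,-0.01,0,0],[-0.002,-0.01,0,0],[0,0,0,0]]

```text
t: 14.93
tool_pos: [0.5569, 0.05, 0.1304]
tool_rot: [0.092, 1.568, -0.09]
contact_force: [-2.3, 2.2, 6.6]
opening: 0.0002
```

```bash
python3 -c "
from h import *
scan()"
```

```text
t 14.9333 tcp [-57.1   2.  130.4] F [-2.3  2.2  6.6] jar X,z mm [-44.9  71.9] 7625 0.0006057546324180886
```

>>> move_arm:
  increments:
    - [[-0.0008,-0.01,0,0],[-0.0012,-0.01,0,0],[-0.0011,-0.012,0,0],[-0.0009,-0.012,0,0],[-0.0008,-0.012,0,0],[-0.0006,-0.014,0,0],[-0.0004,-0.016,0,0],[-0.0003,-0.018,0,0],[-0.0001,-0.018,0,0],[0,-0.018,0,0],[0.0004,-0.018,0,0],[0.0008,-0.018,0,0],[0.0012,-0.018,0,0],[0,0,0,0]]

```text
t: 16.2
tool_pos: [0.5512, 0.0004, 0.1321]
tool_rot: [0.09, 1.569, -0.093]
contact_force: [-4.9, -1.1, 10.4]
opening: 0.0001
```

```bash
python3 -c "
from h import *
scan()"
```

```text
t 16.2 tcp [ -7.2   2.3 132.1] F [-4.9 -1.1 10.4] jar X,z mm [-19.3  73.6] 10996 0.00044691966076793337
```

>>> move_arm:
  increments:
    - [[-0.03,0,0,0],[-0.08,0,0,0],[-0.1,0,0,0],[-0.1,0,0,0],[-0.05,0,0,0],[0,0,0,0],[0,0,0,0]]

```text
t: 16.88
tool_pos: [0.5512, 0.0016, 0.2203]
tool_rot: [0.091, 1.568, -0.091]
contact_force: [0.4, 0.2, -0.0]
opening: 0.0004
```

```bash
cat >> h.py <<'E'
def line(im,P,x,zc=None):
    rgb=im["pixels"].astype(int);m=(im["depth"]>0)&(rgb[...,2]>rgb[...,0]+35)&(abs(P[...,0]-x[0])<.05)&(P[...,2]>.055)&(P[...,1]>-.05)&(P[...,1]<.055)
    q=P[m]
    if len(q)<5: print("no line",len(q));return
    an=np.degrees(np.arctan2(q[:,0]-x[0],q[:,2]-x[1]));print("line deg from top (+=fwd)",len(q),np.percentile(an,[5,50,95]))
E
python3 -c "
from h import *
im,P,x=scan();line(im,P,x);save(im,'w3.png',s=1.4)"
```

```text
t 16.8833 tcp [ -8.4   2.1 220.3] F [ 0.4  0.2 -0. ] jar X,z mm [ 1.7 66.2] 4953 0.0007278992695598823
line deg from top (+=fwd) 719 [-17.75802481 -13.36423694  -9.00354529]
```

View pics/w3.png

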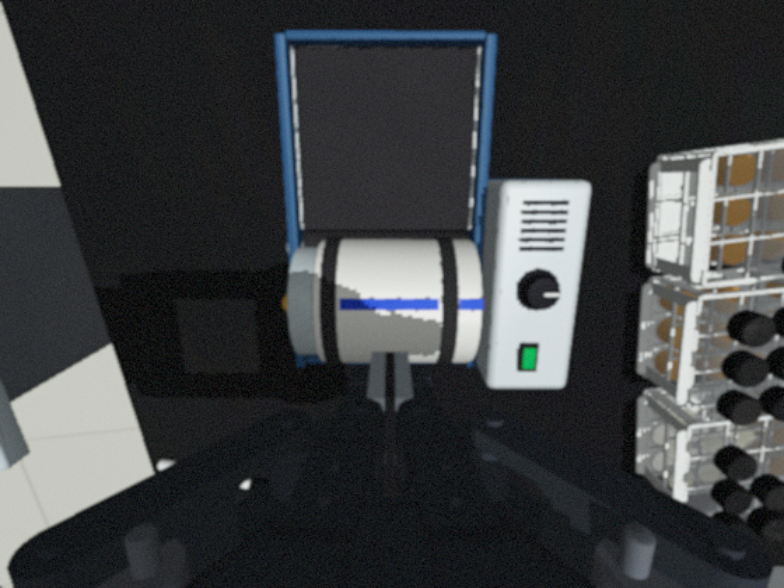

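The jar is in the bed, with the blue line at w3 (390,304), about 13° short of the top on the table side. I'll let it settle, recheck it and lower.

>>> move_arm:
  increments:
    - [[0,-0.012,0,0],[0,0,0,0],[0,0,0,0],[0,0,0,0],[0,0,0,0],[0,0,0,0]]

```text
t: 17.48
tool_pos: [0.5507, -0.0013, 0.2203]
tool_rot: [0.091, 1.569, -0.091]
contact_force: [0.0, -0.6, -0.2]
opening: 0.0
```

```bash
python3 -c "
from h import *
im,P,x=scan();line(im,P,x);line(im,P,np.array([0,.0665]))
im,P,x=scan('scene');line(im,P,x)"
```

```text
t 17.4833 tcp [ -5.4   2.  220.3] F [ 0.  -0.6 -0.2] jar X,z mm [ 1.8 66.3] 5070 0.0004899173469629748
line deg from top (+=fwd) 680 [-17.35366956 -13.11292182  -9.59409271]
line deg from top (+=fwd) 680 [-15.19758964 -10.98307218  -7.33287871]
t 17.5833 tcp [ -5.4   2.  220.4] F [-0.5 -0.4 -0.2] jar X,z mm [ 2.2 69.4] 532 0.001371956885919408
line deg from top (+=fwd) 57 [-17.92926763 -14.80608778 -10.14539553]
```

>>> move_arm:
  increments:
    - [[0.06,0,0,0],[0.1,0,0,0],[0.1,0,0,0],[0.06,0,0,0],[0.03,0,0,0],[0.01,0,0,0],[0,0,0,0],[0,0,0,0],[0,0,0,0]]

```text
t: 18.43
tool_pos: [0.5518, -0.0015, 0.1321]
tool_rot: [0.091, 1.566, -0.091]
contact_force: [0.7, -0.3, -0.3]
opening: -0.0002
```

>>> move_arm:
  increments:
    - [[0.006,0,0,0],[0.004,0,0,0],[0.003,0,0,0],[0.002,0,0,0],[0.002,0,0,0],[0.002,0,0,0],[0,0,0,0],[0,0,0,0]]

```text
t: 19.1
tool_pos: [0.5507, -0.0013, 0.1255]
tool_rot: [0.091, 1.569, -0.091]
contact_force: [-0.4, -0.4, -1.0]
opening: 0.0003
```

>>> move_arm:
  increments:
    - [[0.002,0,0,0],[0.002,0,0,0],[0,0,0,0],[0,0,0,0]]

```text
t: 19.43
tool_pos: [0.5509, -0.0014, 0.1252]
tool_rot: [0.091, 1.568, -0.091]
contact_force: [-1.0, 0.7, 3.7]
opening: 0.0
```

>>> move_arm:
  increments:
    - [[0.002,0,0,0],[0.002,0,0,0],[0.002,0,0,0],[0.0015,0,0,0],[0,0,0,0],[0,0,0,0]]

```text
t: 19.93
tool_pos: [0.5512, -0.0014, 0.125]
tool_rot: [0.091, 1.568, -0.091]
contact_force: [-6.3, 1.1, 11.9]
opening: 0.0001
```

>>> move_arm:
  increments:
    - [[0,-0.003,0,0],[0,-0.004,0,0],[0,-0.005,0,0],[0,-0.006,0,0],[0,-0.006,0,0],[0,-0.006,0,0],[0,-0.006,0,0],[0,-0.004,0,0],[0,-0.003,0,0],[0,0,0,0],[0,0,0,0]]

```text
t: 20.85
tool_pos: [0.5501, -0.0111, 0.125]
tool_rot: [0.093, 1.568, -0.089]
contact_force: [-4.6, 3.7, 12.5]
opening: 0.0002
```

```bash
python3 -c "
from h import *
im,P,x=scan();line(im,P,x)"
```

```text
t 20.85 tcp [  4.4   2.6 125. ] F [-4.6  3.7 12.5] jar X,z mm [ 2.  66.1] 9444 0.0005243068707060445
line deg from top (+=fwd) 1055 [-5.02249683 -1.41027669  3.19732418]
```

>>> move_arm:
  increments:
    - [[0,-0.002,0,0],[0,-0.002,0,0],[0,0,0,0],[-0.004,0,0,0],[-0.004,0,0,0],[-0.006,0,0,0],[-0.03,0,0,0],[-0.08,0,0,0],[-0.1,0,0,0],[-0.1,0,0,0],[-0.1,0,0,0],[-0.03,0,0,0],[0,0,0,0],[0,0,0,0],[0,0,0,0]]

```text
t: 22.2
tool_pos: [0.5483, -0.0129, 0.2339]
tool_rot: [0.091, 1.572, -0.091]
contact_force: [0.2, -0.5, 0.5]
opening: -0.0003
```

```bash
python3 -c "
from h import *
im,P,x=scan();line(im,P,x);save(im,'w4.png',s=1.4)
im,P,x=scan('scene');line(im,P,x);save(im,'s4.png',(120,290,180,400),3)"
```

```text
t 22.2 tcp [  6.4   1.  233.9] F [ 0.2 -0.5  0.5] jar X,z mm [ 1.7 66.2] 4809 0.0004548378654678655
line deg from top (+=fwd) 649 [-3.29416263  1.19131291 61.15735316]
t 22.3 tcp [  6.4   1.  233.7] F [ 0.  -0.2  0.6] jar X,z mm [ 2.2 69.5] 527 0.0013631709885443349
line deg from top (+=fwd) 54 [-4.44700812  0.04396044  4.04242267]
```

View pics/w4.png

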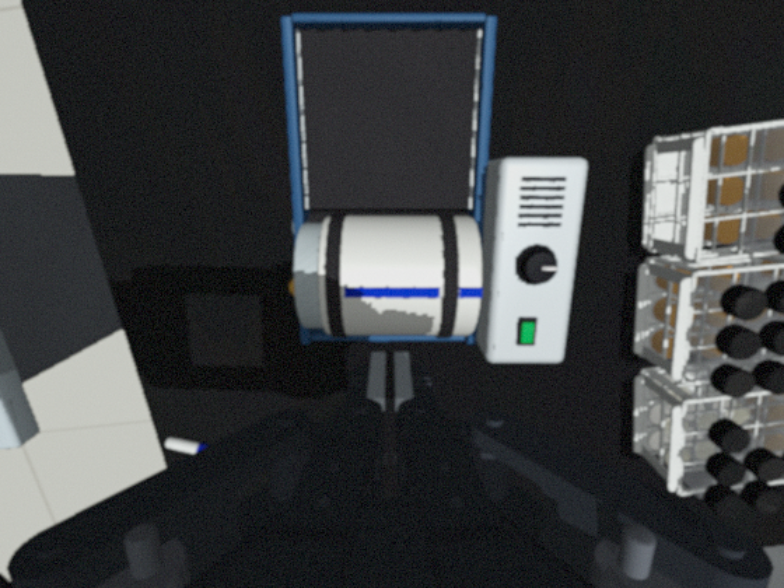

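View pics/s4.png

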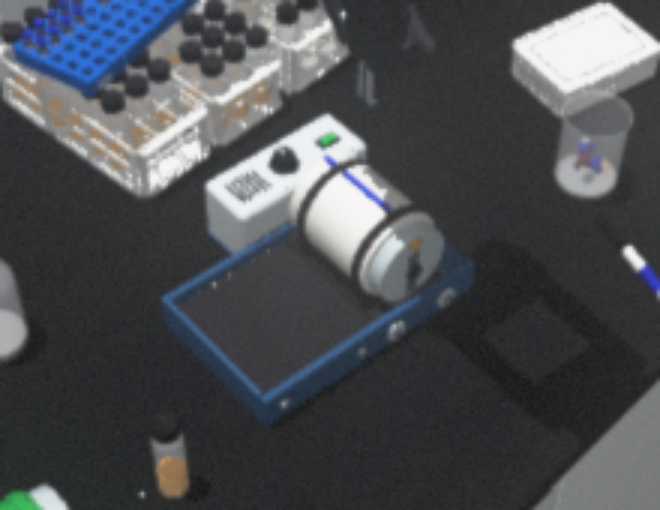

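The line is on top at w4 (412,292), and the screw shows in the upper part of the lid at s4 (415,243). I'll let it settle for a moment, measure once more and hand in.

>>> move_arm:
  increments:
    - [[-0.05,0,0,0],[-0.05,0,0,0],[0,0,0,0],[0,0,0,0],[0,0,0,0],[0,0,0,0],[0,0,0,0],[0,0,0,0]]

```text
t: 23.07
tool_pos: [0.5491, -0.013, 0.2607]
tool_rot: [0.091, 1.57, -0.091]
contact_force: [0.4, -0.3, 0.4]
opening: 0.0
```

```bash
python3 -c "
from h import *
im,P,x=scan();line(im,P,x)
print(ctrl.finish_job())"
```

```text
t 23.0667 tcp [  6.3   1.8 260.7] F [ 0.4 -0.3  0.4] jar X,z mm [ 1.7 66.3] 4074 0.0004716134477379165
line deg from top (+=fwd) 493 [-2.50373735  1.26396636  5.37017869]
the job is handed in; nothing more can be done
None
```

The white jar lies in the mill's bed with its blue line at the top, and the job is handed in (23 s of the 58 s used). I rolled it along the table and over the first roller in three strokes, then turned it about 14° in place. The pressing force read at most about 12.5 N vertically, but forces were read only at the end of each move.

**Last checks:**
- **Blue line:** about 1.2° past the top by the wrist camera and 0.0° by the scene camera. It had not moved when I measured again about a second later, just before handing in.
- **Jar position:** fitted at x of about 2 mm in the bed, within my error in locating the mill.
- **Axis height:** 66.3 mm by the wrist camera and 69.5 mm by the scene camera, against the nominal 68.3 mm. The wrist camera also read about 2 mm low on the table.
- **Surroundings:** I did not measure the bottle, vial and beaker again. The arm stayed clear of them, and the vial and beaker were standing in the last scene picture.
- **Arm:** the gripper was raised well above the jar with no contact force.

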